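Hang the wire reel on its axle

ROBOT

A 6-joint arm with a two-finger parallel gripper is mounted at the origin on the work surface. World frame = base frame: x ahead of the robot, y to its left, z up, the work surface at z = 0. Lengths are in mm, angles in rad, forces in N, time in s.
With the tool pointing down it reaches from about 275 to 750 mm from the base axis. Payload 10.2 kg.
Tool frame: the origin (TCP) lies at the very end of the fingers, on their centre line; the grasp point (between the pads) lies 19 mm behind it (ctrl.grip_depth is the distance from the TCP to the grasp point, in mm); z points along the fingers, x is the direction in which the jaws open and shut, and the axes are right-handed (so a half turn about z gives the same grasp; the last joint's range is limited). The gripper opens to 85 mm and grips with 20 to 120 N. Pads are 22 mm wide; open, the fingers measure 114 mm over their backs; the gripper's body (76 mm by 85 mm) begins 54 mm behind the grasp point. The pads swing forward as they close: fully open they stand 13 mm farther back than shut.
Start: joints at [0.914, 0.313, 1.498, -0, 1.331, -0.223], TCP at [220.682, 476.372, 231.294] pointing down, gripper open.
Joint ranges: [-2.94, 2.94], [-0.97, 2.17], [0.19, 2.56], [-1.23, 4.37], [0.02, 3.11], [-2.88, 2.88]. Speed limits (rad/s): [2.39, 2.39, 3.01, 3.14, 3.14, 3.14].

INTERFACE

Orientations are given as a unit quaternion [w, x, y, z].
In Python, from rig import ctrl gives the robot as it stands.
- The arm moves only by the tool play_rows, never from a script. Its argument "motion" is a list of rows, each a list of 2 entries, a list of its own where there are three numbers: the shift along the tool's x, y, z in mm, then the turn, a rotation vector about the tool's x, y, z in degrees. A call has 1 to 20 rows; each row shifts and turns the commanded pose from where the row before left it, along the tool's axes as they then stand; what a row does not reach is not made up. A row lasts 1/12 s, in which the tool goes at most 41.7 mm and 7.16 degrees, less where a joint would pass 70% of its speed; a pose out of reach is approached as far as the arm can. A call with a gripper value outside its range is refused whole. "fingers" is the finger opening in mm, from 0 to 85.4, set as the call begins (left out, the last holds). The fingers move at their own pace and stop on an object; "squeeze" is the grip in N (left out, the last holds). Time passes only in rows, so rows that do not move let the fingers close. It gives the time, the measured TCP pose, the force and the opening at its end, in the units of the state.
- ctrl.sense(): the state, without advancing time (a new reading comes with each control period).
- ctrl.capture(name): name is "scene" or "top" or "wrist"; returns the picture (420x560x3 uint8, red, green, blue); there is no depth.
- ctrl.get_calibration(name): a dict with "K" (3x3 intrinsics, pixels), "R" (3x3) and "t" (3): a world point X has camera coordinates R X + t; the wrist camera has in their place "tool_from_camera" (4x4, takes a point from camera to tool coordinates, whose origin is the TCP and whose axes are the tool frame's). Camera axes: x right, y down, z forward; pixel columns grow to the right and rows downward; lengths in mm; the calibration is good to about 2 mm. A picture is of the moment at which its call begins: read the wrist's pose just before it. get_calibration takes no time and is no camera call.
- ctrl.finish_job(): hands the job in, once; it reports no verdict.
Trained networks look in the newest picture that a camera, given by its name, has taken for a name from the list of things; names that differ only in an ending like _2 or _b are one class to them, and where a whole thing is asked for, a point or a joint stands for the part that bears it (a point fixed in the world has none). Each returns a list of dicts, best first, with "p" (0 to 1); they miss things now and then, are a little off and sometimes report something else, mostly with a low value. They report only what shows in the picture. A call takes as long as a camera call. They do not tell look-alikes from the thing itself.
- ctrl.spot_in(camera, name): "position" ([column, row] as shares, 0 to 1, of the picture: columns of its width, rows of its height, amid what is visible of it).
The state is a dict: "time_s": time; "joints": joint angles; "dq": joint speeds; "tau": joint torques, N m; "eef_pos": TCP position; "ee_rot": TCP orientation; "force": force on the tool from outside, world axes, zero at the start; "wrist_torque": the same for the moment, N m; "grip_width": opening from 0.0 (shut) to 1.0 (fully open).
Only numpy, scipy, OpenCV 4.12 (cv2) and the standard library are available. Lean on these libraries where they do the work, as an engineer would, in place of code of your own. Each camera call takes 0.05 s, during which the arm holds its last target. There are 200 camera calls.

TASK

Pick the wood-handled steel axle off its wooden rest and thread it, nose first, through the near ear of the reel holder, through the reel lying between the ears and out through the far ear, until the axle's collar sits fully home against the near ear and the reel hangs on the axle; then let go. The ears may be set a little to one side on their cross-slide, so feel for the hole gently and never force anything on the holder (keep clearly below 20 N). Leave the steel block, the red jar and the hammer where they are.

Things in the scene. Friction and masses are not known exactly. Their poses are not given: they have to be found in the camera images.
- axle: Loose axle, about 140 g, 150 mm long, lying level on its rest, 45 mm up. Origin: on its centre line at the shoulder (the collar's flat front face). -y points along it to the nose, +y to the handle. From the origin forward: steel rod 12 mm in diameter for 75 mm, then the nose; backward: steel collar 22 mm in diameter, 6 mm thick, then the handle. Centre of mass about 18 mm forward.
- axle_tip (a point): Centre of the flat end of the axle's nose, 84 mm forward of its origin; the nose tapers over its last 9 mm from 12 to 9 mm in diameter. Axes as axle.
- axle_grip (a point): On the axis in the middle of the axle's handle, 36 mm behind its origin: round wood, 24 mm in diameter, from 6 to 66 mm behind the origin, nothing under or beside it on the rest. Axes as axle.
- rest: Fixed dark wooden rest under the axle, pointing the same way; origin on the table below the axle's shoulder. Two posts, 10 mm thick, 9 and 60 mm forward (-y) of the origin, 34 mm wide, hold the rod in open-topped slots 14 mm wide; post tops 47 mm above the table. Lift the axle straight up.
- holder: Fixed steel reel holder; origin on the table under the middle of its base (110 x 100 x 8 mm), z up. Two upright ears on a cross-slide, 44 mm wide in x, tops 74 mm up, near ear y = +22 to +32 mm, far ear y = -32 to -22 mm, have holes 13.6 mm in diameter on one axis, parallel to y, 60 mm up. The axle enters the near ear from the +y side and travels along -y. It takes no more than 20 N.
- near_ear (a point): Point of the holder at x = 0, y = +32 mm, 60 mm up, on the near ear's flat outer face (axes as holder). The ears' slide is clamped firmly, set by hand: the real hole centre lies up to 10 mm to either side of this point along holder x, which no pose here tells. The nose, pressed lightly, can be slid along the face until it drops in. With the axle home its shoulder touches this face.
- reel (a joint): Lift of the wire reel, m: 0 as it lies in its saddle between the ears (54 mm in diameter, 38 mm wide, about 150 g, bore 18 mm with countersunk mouths, bore centre then 5.4 mm below the ears' hole axis and in line with the holes sideways). It can only rise. The axle's nose raises it by about 2 mm in passing, which tips the nose down a little: level it before the far ear.
- block: Bystander: loose steel bench block 60 x 100 x 28 mm, origin at the centre of its underside.
- jar: Bystander: loose red plastic jar 72 mm in diameter, 95 mm high, origin at the centre of its underside.
- hammer: Bystander: loose hammer 240 mm long, lying on the table, handle to its -x, origin near its middle.
Things that resemble listed ones, but are neither listed nor needed, are in the scene too. What is shaped like the axle but orange or yellow is not meant.

How it is judged:
By the outcome, as a careful person would: the job done as asked, in the order asked, and still so for the second after the job is handed in, with the robot touching nothing.
It also fails if it takes over 72 s, if anything falls off the work surface, if the arm or the gripper's body presses on something with over 40 N, if the wrist force passes 120 N, or if a joint passes its speed limit or range.

## Working session

There is one attempt and no reset: what is moved stays moved. The work goes in short steps, Python scripts to look and compute and a tool call to move; the robot and the scene stay as the last step left them, time stands still between calls to the robot, and variables do not carry over. Pictures are saved under pics/ and viewed, about 8 in all and at most 12, crops included, and the job is handed in when it is done.

Besides the shell and the picture viewer there is one more tool, called after "Call:" in YAML: its name, and indented under it one key for each argument. play_rows: Moves the arm, as the interface text tells. Its arguments: {"type":"object","properties":{"motion":{"type":"array"},"fingers":{"type":"number"},"squeeze":{"type":"number"}},"required":["motion"]}

```bash
ls; mkdir -p pics; cat > h.py <<'E'
import numpy as np, cv2
from rig import ctrl
from scipy.spatial.transform import Rotation as Rn
def rot(q): return Rn.from_quat([q[1],q[2],q[3],q[0]]).as_matrix()
def cam(name,s=None):
    c=ctrl.get_calibration(name); K=np.array(c["K"])
    if "R" in c: return K,np.array(c["R"]),np.array(c["t"]).ravel()
    s=s or ctrl.sense(); T=np.array(c["tool_from_camera"])
    Rt=rot(s["ee_rot"]); Rc=Rt@T[:3,:3]; pc=Rt@T[:3,3]+np.array(s["eef_pos"])
    return K,Rc.T,-Rc.T@pc
def pix2plane(C,uv,z):
    K,R,t=C; o=-R.T@t; d=R.T@np.linalg.solve(K,np.array([uv[0],uv[1],1.])); return o+d*(z-o[2])/d[2]
def proj(C,X):
    K,R,t=C; p=K@(R@np.array(X,float)+t); return p[:2]/p[2]
def snap(name,f):
    im=ctrl.capture(name); cv2.imwrite("pics/"+f,cv2.cvtColor(np.array(im),cv2.COLOR_RGB2BGR)); return im
E
python3 - <<'E'
from h import *
s=ctrl.sense();print(s)
a=snap("scene","scene.png");b=snap("top","top.png")
for c in("top","scene"):
    C=cam(c);print(c,np.round(-C[1].T@C[2]), np.round(C[0][0,0]))
    for n,z in(("axle",45),("axle_grip",45),("axle_tip",45),("rest",30),("holder",30),("reel",54),("block",28),("jar",95),("hammer",15)):
        r=ctrl.spot_in(c,n)
        for d in r[:3]:
            uv=np.array(d["position"])*[560,420]; print(n,round(d["p"],2),np.round(uv),np.round(pix2plane(C,uv,z)[:2]))
E
```

```text
pics
{'time_s': 0.0, 'joints': array([ 9.13600385e-01,  3.13452070e-01,  1.49845646e+00, -1.31715072e-05,
        1.33099975e+00, -2.23392000e-01]), 'dq': array([ 2.58746585e-04,  6.62240804e-04,  6.34385726e-05,  1.95572123e-04,
       -1.46519900e-03, -1.05434729e-03]), 'tau': array([-3.47857822e-04, -4.12270975e+01, -2.59736449e+01, -1.95717330e-04,
        4.20566925e-03, -1.76578709e-05]), 'eef_pos': array([220.51516197, 476.151217  , 230.72672615]), 'ee_rot': array([ 2.28553577e-04,  8.42710499e-01,  5.38366588e-01, -6.16863960e-04]), 'force': array([-0.62402362,  0.41322264,  0.46755247]), 'wrist_torque': array([ 0.00990273, -0.02932699,  0.02391873]), 'grip_width': 1.000488036042606}
top [ 420.  -52. 1235.] 489.0
axle 0.97 [392. 278.] [ 416. -301.]
axle 0.74 [286. 275.] [422. -47.]
axle 0.62 [333. 218.] [ 559. -162.]
axle_grip 0.97 [290. 278.] [412. -57.]
axle_grip 0.86 [332. 215.] [ 567. -161.]
axle_grip 0.67 [390. 282.] [ 406. -297.]
axle_tip 0.67 [289. 277.] [417. -54.]
axle_tip 0.65 [394. 281.] [ 408. -306.]
axle_tip 0.56 [329. 215.] [ 567. -153.]
rest 0.82 [350. 223.] [ 
[... 250 characters left out ...]
]
axle 0.88 [150. 205.] [ 457. -297.]
axle 0.63 [221. 230.] [ 577. -165.]
axle_grip 0.69 [260. 184.] [456. -58.]
axle_grip 0.68 [150. 207.] [ 465. -296.]
axle_grip 0.55 [224. 227.] [ 570. -159.]
axle_tip 0.95 [149. 204.] [ 453. -298.]
axle_tip 0.93 [261. 185.] [460. -55.]
axle_tip 0.83 [224. 225.] [ 564. -157.]
rest 0.6 [199. 243.] [ 584. -210.]
rest 0.48 [364. 188.] [522. 166.]
rest 0.34 [439. 246.] [728. 227.]
holder 0.95 [364. 202.] [568. 145.]
holder 0.22 [438. 246.] [729. 225.]
reel 0.92 [365. 187.] [546. 155.]
block 0.88 [336. 294.] [773.  -2.]
jar 0.64 [161. 292.] [ 738. -278.]
hammer 0.7 [225. 231.] [ 549. -156.]
hammer 0.58 [439. 247.] [720. 236.]
hammer 0.26 [363. 202.] [552. 153.]
```

```bash
python3 -c "
import cv2
a=cv2.imread('pics/scene.png');b=cv2.imread('pics/top.png')
cv2.imwrite('pics/c.png',cv2.resize(b[110:310,160:430],None,fx=2.9,fy=2.9,interpolation=cv2.INTER_CUBIC))
cv2.imwrite('pics/d.png',cv2.resize(a[150:310,120:460],None,fx=2.3,fy=2.3,interpolation=cv2.INTER_CUBIC))"
```

```text
(no output)
```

View pics/c.png

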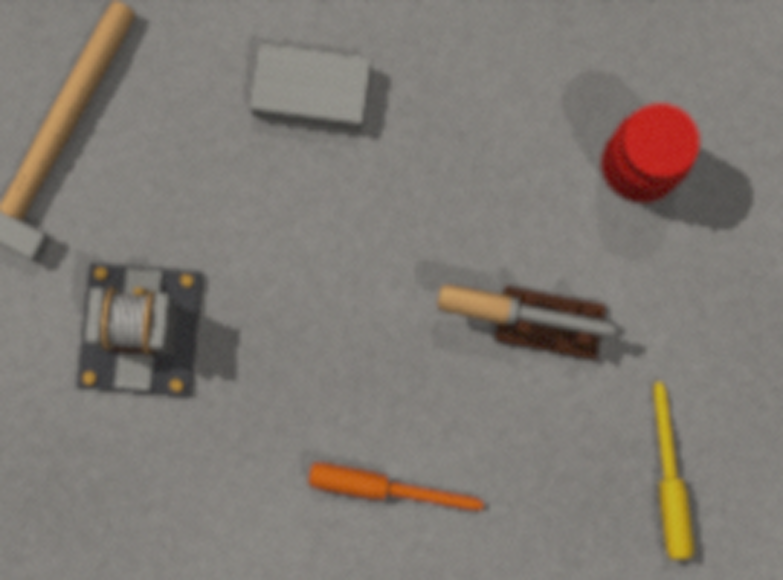

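View pics/d.png

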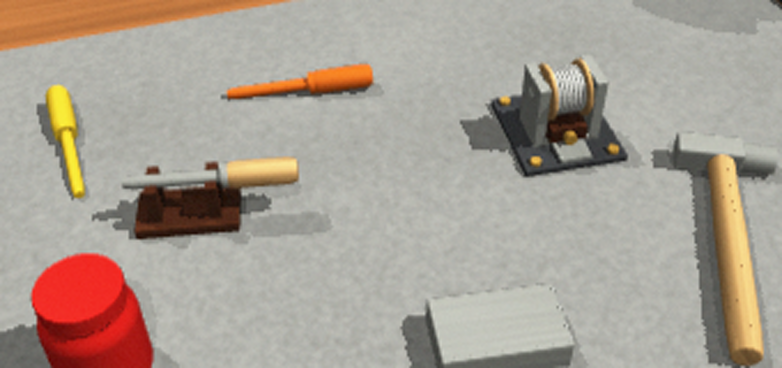

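The top view (crop) shows the wood-handled axle from handle butt (440,297) to nose tip (618,329) on its brown rest. The holder with its reel is around (140,328). The orange and yellow look-alikes are at the bottom. Next I'll compute poses and move to look at the holder up close.

```bash
python3 - <<'E'
from h import *
C=cam("top")
f=lambda u,v:(160+u/2.9,110+v/2.9)
b=pix2plane(C,f(440,297),45);t=pix2plane(C,f(618,329),45);print(b,t,np.linalg.norm(t-b),np.degrees(np.arctan2(*(b-t)[1::-1])))
for p in((90,265),(203,272),(192,397),(78,390)):print(np.round(pix2plane(C,f(*p),8)))
c=ctrl.get_calibration("wrist");print(np.round(c["tool_from_camera"],2),np.round(c["K"]))
print(np.round(rot(ctrl.sense()["ee_rot"]),3))
# wrist cam footprint: desired view of holder; centre offset
R=rot(ctrl.sense()["ee_rot"]);tgt=np.array([547,145,60.])
T=np.array(c["tool_from_camera"]);z=300
o=T[:3,3];d=T[:3,2]
# where optical axis hits z=60 plane, with tcp at z=200
pc=R@o;dd=R@d;k=(60-200-pc[2])/dd[2];h=(pc+dd*k)[:2]
dw=np.array([tgt[0]-h[0],tgt[1]-h[1],200])-ctrl.sense()["eef_pos"];print("world shift",dw,"tool",R.T@dw)
E
```

```text
[ 572.94893313 -110.08177185   45.        ] [ 546.42609048 -259.4191201    45.        ] 151.67433785955905 79.92907919139864
[605. 195.   8.]
[599.  95.   8.]
[490. 103.   8.]
[495. 202.   8.]
[[   1.     -0.     -0.      0.97]
 [   0.      0.95    0.32  -81.85]
 [   0.     -0.32    0.95 -142.13]
 [   0.      0.      0.      1.  ]] [[302.   0. 279.]
 [  0. 302. 212.]
 [  0.   0.   1.]]
[[ 0.42   0.907  0.   ]
 [ 0.907 -0.42   0.   ]
 [ 0.    -0.    -1.   ]]
world shift [ 315.00900418 -327.09547197  -31.30354413] tool [-164.40730903  423.31218498   31.28998498]
```

```bash
cat >> h.py <<'E'
def pose(p,psi):  # tool down, x heading psi deg
    T=np.eye(4);c,s=np.cos(np.radians(psi)),np.sin(np.radians(psi))
    T[:3,:3]=np.array([[c,s,0],[s,-c,0],[0,0,-1]]);T[:3,3]=p;return T
def cur():
    s=ctrl.sense();T=np.eye(4);T[:3,:3]=rot(s["ee_rot"]);T[:3,3]=s["eef_pos"];return T
def screw(A,B,n):
    from scipy.linalg import logm,expm
    D=np.linalg.inv(A)@B
    X=np.real(logm(D))/n
    E=expm(X);return np.round(E[:3,3],1),np.round(np.degrees(Rn.from_matrix(E[:3,:3]).as_rotvec()),2)
E
python3 - <<'E'
from h import *
print(screw(cur(),pose([547,115,170],-4),18))
E
```

```text
(array([ 4.8, 28.4,  3.4]), array([-0.  , -0.  ,  3.84]))
```

Call:
play_rows:
  motion:
    - [[4.8,28.4,3.4],[0,0,3.84]]
    - [[4.8,28.4,3.4],[0,0,3.84]]
    - [[4.8,28.4,3.4],[0,0,3.84]]
    - [[4.8,28.4,3.4],[0,0,3.84]]
    - [[4.8,28.4,3.4],[0,0,3.84]]
    - [[4.8,28.4,3.4],[0,0,3.84]]
    - [[4.8,28.4,3.4],[0,0,3.84]]
    - [[4.8,28.4,3.4],[0,0,3.84]]
    - [[4.8,28.4,3.4],[0,0,3.84]]
    - [[4.8,28.4,3.4],[0,0,3.84]]
    - [[4.8,28.4,3.4],[0,0,3.84]]
    - [[4.8,28.4,3.4],[0,0,3.84]]
    - [[4.8,28.4,3.4],[0,0,3.84]]
    - [[4.8,28.4,3.4],[0,0,3.84]]
    - [[4.8,28.4,3.4],[0,0,3.84]]
    - [[4.8,28.4,3.4],[0,0,3.84]]
    - [[4.8,28.4,3.4],[0,0,3.84]]
    - [[4.8,28.4,3.4],[0,0,3.84]]
    - [[0,0,0],[0,0,0]]
    - [[0,0,0],[0,0,0]]

```text
time_s: 2.67
eef_pos: [547.7, 113.5, 169.9]
ee_rot: [-0.0, 0.999, -0.036, -0.0]
force: [-0.1, 1.5, 0.0]
grip_width: 1.001
```

```bash
python3 - <<'E'
from h import *
T=cur();print(np.round(T,3));C=cam("wrist");np.savez("w1.npz",K=C[0],R=C[1],t=C[2])
a=snap("wrist","w1.png");print(np.round(proj(C,[547,149,8])))
cv2.imwrite("pics/w1b.png",cv2.resize(cv2.imread("pics/w1.png"),(784,588),interpolation=cv2.INTER_CUBIC))
E
```

```text
[[ 9.97000e-01 -7.10000e-02 -0.00000e+00  5.47748e+02]
 [-7.10000e-02 -9.97000e-01  0.00000e+00  1.13535e+02]
 [-0.00000e+00 -0.00000e+00 -1.00000e+00  1.69922e+02]
 [ 0.00000e+00  0.00000e+00  0.00000e+00  1.00000e+00]]
[276. 160.]
```

View pics/w1b.png

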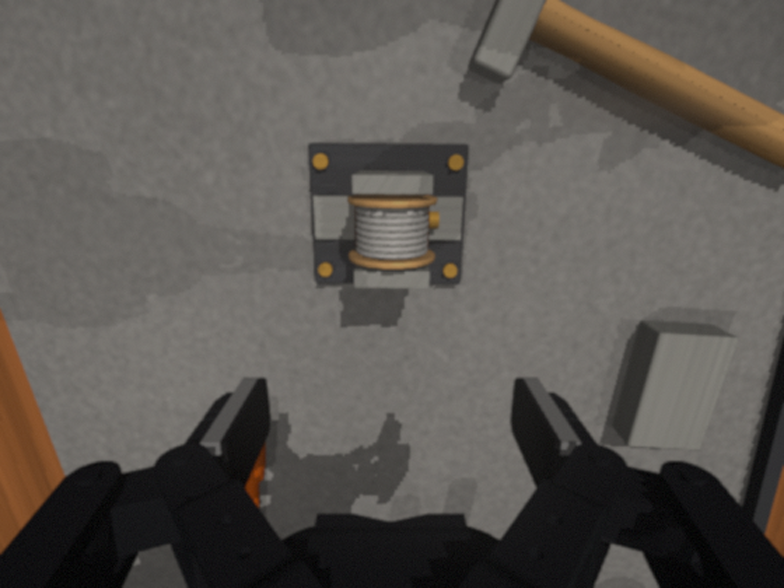

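```bash
python3 - <<'E'
from h import *
d=np.load("w1.npz");C=d["K"],d["R"],d["t"]
g=lambda u,v,z:pix2plane(C,(u/1.4,v/1.4),z)
bl=[g(309,144,8),g(468,146,8),g(461,284,8),g(317,284,8)]
for p in bl:print("base",np.round(p,1))
print("centre",np.mean(bl,0))
sc=[g(320,161,10),g(456,162,10),g(450,270,10),g(325,270,10)]
print("screws",np.round(sc,1),np.mean(sc,0))
for n,a,b in(("near outer top",(351,174),(433,174)),("near inner",(352,194),(433,194)),("far outer",(354,287),(430,287))):
    p,q=g(*a,74),g(*b,74);print(n,np.round(p,1),np.round(q,1),np.round((p+q)/2,1),np.linalg.norm(p-q))
im=cv2.imread("pics/w1.png");cv2.imwrite("pics/w1c.png",cv2.resize(im[95:215,210:345],None,fx=5,fy=5,interpolation=cv2.INTER_CUBIC))
# approach axle: handle grip
ax=np.array([546.4,-259.4,45]);b=np.array([573,-110,45]);u=(b-ax)/np.linalg.norm(b-ax);print("grip",ax+120*u)
print(screw(cur(),pose([568,-175,150],-10),12))
E
```

```text
base [499.  206.8   8. ]
base [606.3 197.8   8. ]
base [599.8 100.4   8. ]
base [492.  108.1   8. ]
centre [549.28600044 153.25699985   8.        ]
screws [[505.4 195.4  10. ]
 [597.7 188.1  10. ]
 [591.6 112.4  10. ]
 [499.6 118.9  10. ]] [548.59245124 153.69336535  10.        ]
near outer top [531.6 187.6  74. ] [575.8 184.4  74. ] [553.7 186.   74. ] 44.38465002586503
near inner [531.1 177.   74. ] [575.4 173.9  74. ] [553.2 175.5  74. ] 44.483919401569985
far outer [526.9 123.7  74. ] [571.6 120.6  74. ] [549.2 122.1  74. ] 44.78122211513842
grip [ 567.43466146 -141.25795407   45.        ]
(array([ 4.5, 23.8,  1.7]), array([-0. ,  0. ,  0.5]))
```

View pics/w1c.png

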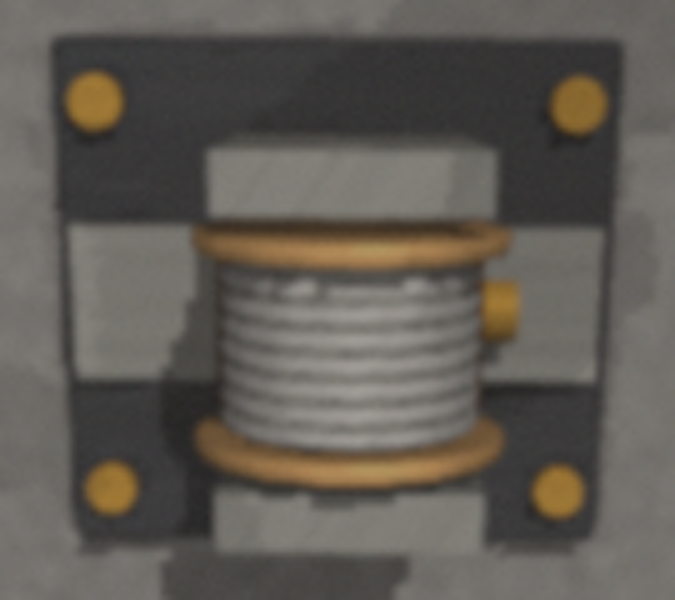

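Call:
play_rows:
  motion:
    - [[4.5,23.8,1.7],[0,0,0.5]]
    - [[4.5,23.8,1.7],[0,0,0.5]]
    - [[4.5,23.8,1.7],[0,0,0.5]]
    - [[4.5,23.8,1.7],[0,0,0.5]]
    - [[4.5,23.8,1.7],[0,0,0.5]]
    - [[4.5,23.8,1.7],[0,0,0.5]]
    - [[4.5,23.8,1.7],[0,0,0.5]]
    - [[4.5,23.8,1.7],[0,0,0.5]]
    - [[4.5,23.8,1.7],[0,0,0.5]]
    - [[4.5,23.8,1.7],[0,0,0.5]]
    - [[4.5,23.8,1.7],[0,0,0.5]]
    - [[4.5,23.8,1.7],[0,0,0.5]]
    - [[0,0,0],[0,0,0]]
    - [[0,0,0],[0,0,0]]

```text
time_s: 3.88
eef_pos: [568.0, -174.8, 149.6]
ee_rot: [-0.0, 0.996, -0.087, -0.0]
force: [0.8, -0.2, 0.1]
grip_width: 0.999
```

```bash
python3 - <<'E'
from h import *
T=cur();print(np.round(T,3));C=cam("wrist");np.savez("w2.npz",K=C[0],R=C[1],t=C[2])
a=snap("wrist","w2.png")
cv2.imwrite("pics/w2b.png",cv2.resize(cv2.imread("pics/w2.png"),(784,588),interpolation=cv2.INTER_CUBIC))
E
```

```text
[[ 9.85000e-01 -1.73000e-01 -0.00000e+00  5.68012e+02]
 [-1.73000e-01 -9.85000e-01  0.00000e+00 -1.74845e+02]
 [-0.00000e+00 -0.00000e+00 -1.00000e+00  1.49578e+02]
 [ 0.00000e+00  0.00000e+00  0.00000e+00  1.00000e+00]]
```

View pics/w2b.png

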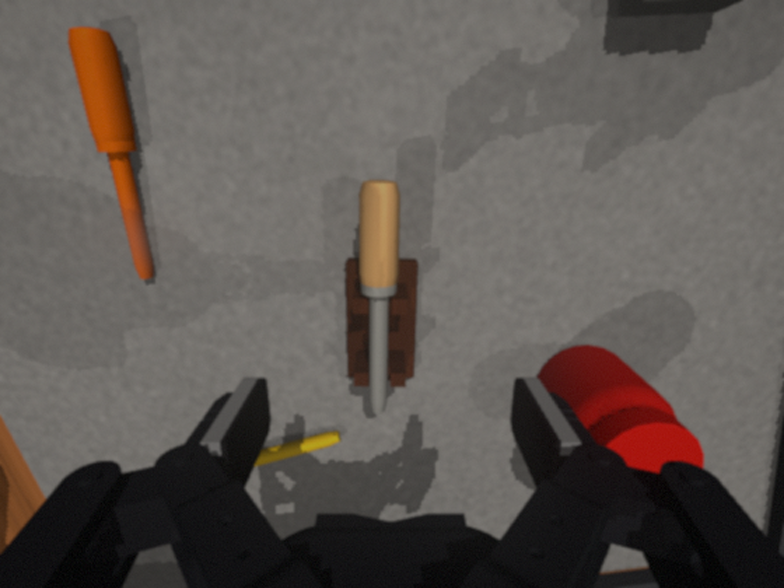

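```bash
python3 - <<'E'
from h import *
d=np.load("w2.npz");C=d["K"],d["R"],d["t"]
g=lambda u,v,z:pix2plane(C,(u/1.4,v/1.4),z)
b=g(379.3,183,50);s=g(378.7,297,48);t=g(378,412,45)
print(b,s,t,np.linalg.norm((b-s)[:2]),np.linalg.norm((s-t)[:2]))
u=(b-t);u[2]=0;L=np.linalg.norm(u);u/=L;print(L,np.degrees(np.arctan2(u[1],u[0])))
im=cv2.imread("pics/w2.png").astype(int)
for v in(140,160,180,195,230,250,280): # widths
    row=im[v,240:300];print(v,[tuple(r) for r in row[10:50:3]][:0])
grip=t+u*120;print("grip",grip)
E
```

```text
[ 573.52631358 -107.00001852   50.        ] [ 560.9390544 -173.0271758   48.       ] [ 545.29104725 -254.6971532    45.        ] 67.21625243251026 83.15554904169389
150.37178543619072 79.17734453342081
140 []
160 []
180 []
195 []
230 []
250 []
280 []
grip [ 567.82341228 -136.83158347   45.        ]
```

Call:
play_rows:
  motion:
    - [[-1.7,-9.35,0],[0,0,0.2]]
    - [[-1.7,-9.35,0],[0,0,0.2]]
    - [[-1.7,-9.35,0],[0,0,0.2]]
    - [[-1.7,-9.35,0],[0,0,0.2]]
    - [[0,0,20],[0,0,0]]
    - [[0,0,20],[0,0,0]]
    - [[0,0,20],[0,0,0]]
    - [[0,0,20],[0,0,0]]
    - [[0,0,20],[0,0,0]]
    - [[0,0,13.6],[0,0,0]]
    - [[0,0,10],[0,0,0]]
    - [[0,0,0],[0,0,0]]
    - [[0,0,0],[0,0,0]]
  fingers: 60

```text
time_s: 5.02
eef_pos: [567.9, -136.8, 26.4]
ee_rot: [-0.0, 0.996, -0.094, 0.0]
force: [1.0, 0.7, 1.3]
grip_width: 0.704
```

```bash
python3 - <<'E'
from h import *
T=cur();print(np.round(T,3));C=cam("wrist");print(proj(C,[573.5,-107,45]),proj(C,[545.3,-254.7,45]))
a=snap("wrist","w3.png")
cv2.imwrite("pics/w3b.png",cv2.resize(cv2.imread("pics/w3.png"),(784,588),interpolation=cv2.INTER_CUBIC))
E
```

```text
[[ 9.82000e-01 -1.86000e-01  0.00000e+00  5.67949e+02]
 [-1.86000e-01 -9.82000e-01 -0.00000e+00 -1.36778e+02]
 [ 0.00000e+00 -0.00000e+00 -1.00000e+00  2.63770e+01]
 [ 0.00000e+00  0.00000e+00  0.00000e+00  1.00000e+00]]
[278.9343055  235.01730759] [278.70118572 466.39072173]
```

View pics/w3b.png

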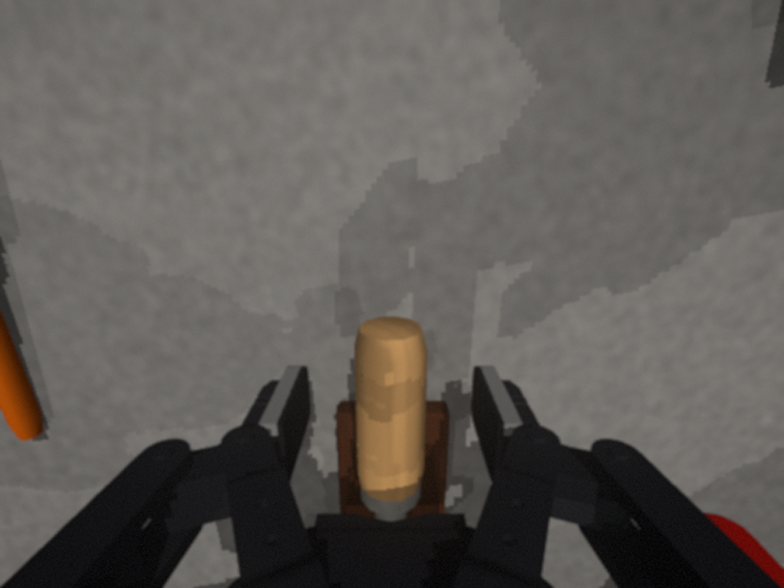

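The handle sits centred between the fingers, with its butt at (391,325) and vertical in the picture, so I close.

Call:
play_rows:
  motion:
    - [[0,0,0],[0,0,0]]
    - [[0,0,0],[0,0,0]]
    - [[0,0,0],[0,0,0]]
    - [[0,0,0],[0,0,0]]
    - [[0,0,0],[0,0,0]]
    - [[0,0,0],[0,0,0]]
    - [[0,0,0],[0,0,0]]
    - [[0,0,0],[0,0,0]]
    - [[0,0,0],[0,0,0]]
    - [[0,0,0],[0,0,0]]
  fingers: 0
  squeeze: 80

```text
time_s: 5.9
eef_pos: [568.0, -137.4, 26.3]
ee_rot: [0.0, 0.996, -0.094, 0.0]
force: [-0.5, 1.5, 4.3]
grip_width: 0.255
```

```bash
python3 - <<'E'
from h import *
T=cur();print(np.degrees(np.arctan2(T[1,0],T[0,0])))
T[2,3]+=100
print(screw(T,pose([563.7,325.6,126.3],-4.1),14))
E
```

```text
-10.770529971962171
(array([ -4.7, -32.7,  -0. ]), array([ 0.  , -0.  , -0.48]))
```

Call:
play_rows:
  motion:
    - [[0,0,-4],[0,0,0]]
    - [[0,0,-8],[0,0,0]]
    - [[0,0,-12],[0,0,0]]
    - [[0,0,-18],[0,0,0]]
    - [[0,0,-20],[0,0,0]]
    - [[0,0,-20],[0,0,0]]
    - [[0,0,-18],[0,0,0]]

```text
time_s: 6.48
eef_pos: [567.6, -137.2, 128.2]
ee_rot: [0.0, 0.996, -0.094, 0.0]
force: [0.5, -0.1, -0.9]
grip_width: 0.254
```

Call:
play_rows:
  motion:
    - [[-4.7,-32.7,0],[0,0,-0.48]]
    - [[-4.7,-32.7,0],[0,0,-0.48]]
    - [[-4.7,-32.7,0],[0,0,-0.48]]
    - [[-4.7,-32.7,0],[0,0,-0.48]]
    - [[-4.7,-32.7,0],[0,0,-0.48]]
    - [[-4.7,-32.7,0],[0,0,-0.48]]
    - [[-4.7,-32.7,0],[0,0,-0.48]]
    - [[-4.7,-32.7,0],[0,0,-0.48]]
    - [[-4.7,-32.7,0],[0,0,-0.48]]
    - [[-4.7,-32.7,0],[0,0,-0.48]]
    - [[-4.7,-32.7,0],[0,0,-0.48]]
    - [[-4.7,-32.7,0],[0,0,-0.48]]
    - [[-4.7,-32.7,0],[0,0,-0.48]]
    - [[-4.7,-32.7,0],[0,0,-0.48]]
    - [[0,0,0],[0,0,0]]
    - [[0,0,0],[0,0,0]]
    - [[0,0,0],[0,0,0]]

```text
time_s: 7.9
eef_pos: [563.4, 324.4, 126.5]
ee_rot: [0.0, 0.999, -0.035, -0.0]
force: [0.3, -0.5, -1.9]
grip_width: 0.255
```

```bash
python3 - <<'E'
from h import *
T=cur();print(np.round(T,3));s=ctrl.sense();print(s["force"],s["wrist_torque"])
print(screw(T,pose([563.7,325.6,41.5],-4.1),1))
C=cam("scene");a=snap("scene","s4.png");np.savez("s4.npz",K=C[0],R=C[1],t=C[2])
R=T[:3,:3];g=T[:3,3]-R[:,2]*18.7;tip=g+R[:,1]*120;but=g-R[:,1]*30
print(proj(C,tip),proj(C,but),proj(C,[553.7,186,60]))
u,v=map(int,proj(C,(tip+but)/2));im=cv2.imread("pics/s4.png")
x0,y0=max(u-90,0),max(v-65,0);print(x0,y0)
cv2.imwrite("pics/s4b.png",cv2.resize(im[y0:y0+130,x0:x0+175],None,fx=4.5,fy=4.5,interpolation=cv2.INTER_CUBIC))
E
```

```text
[[ 9.97000e-01 -7.10000e-02 -0.00000e+00  5.63441e+02]
 [-7.10000e-02 -9.97000e-01 -0.00000e+00  3.24444e+02]
 [-0.00000e+00  0.00000e+00 -1.00000e+00  1.26528e+02]
 [ 0.00000e+00  0.00000e+00  0.00000e+00  1.00000e+00]]
[ 0.25948526 -0.45582614 -1.89450472] [ 0.03535176 -0.07389027 -0.01354471]
(array([ 0.2, -1.2, 85. ]), array([0.02, 0.01, 0.04]))
[395.150507   148.73230515] [463.29295638 139.23948176] [380.31576163 183.87334968]
339 78
```

View pics/s4b.png

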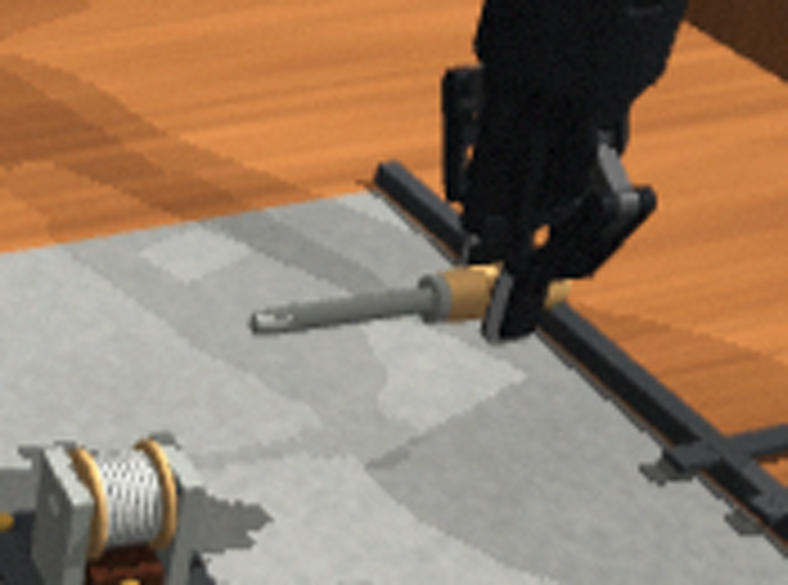

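Call:
play_rows:
  motion:
    - [[0.2,0,12],[0,0,0]]
    - [[0,0,15],[0,0,0]]
    - [[0,0,15],[0,0,0]]
    - [[0,0,15],[0,0,0]]
    - [[0,0,15],[0,0,0]]
    - [[0,0,9],[0,0,0]]
    - [[0,0,4.2],[0,0,0]]
    - [[0,0,0],[0,0,0]]
    - [[0,3,0],[0,0,0]]
    - [[0,3,0],[0,0,0]]
    - [[0,3,0],[0,0,0]]
    - [[0,3,0],[0,0,0]]
    - [[0,0,0],[0,0,0]]
    - [[0,0,0],[0,0,0]]
    - [[0,0,0],[0,0,0]]

```text
time_s: 9.2
eef_pos: [562.9, 313.0, 41.1]
ee_rot: [-0.0, 0.999, -0.035, 0.0]
force: [0.7, 0.1, -1.1]
grip_width: 0.254
```

```bash
python3 - <<'E'
from h import *
T=cur();print(np.round(T,3));s=ctrl.sense();print(s["force"],s["wrist_torque"])
C=cam("wrist");a=snap("wrist","w5.png")
print(proj(C,[553.7,186,74]),proj(C,[531.6,187.6,74]),proj(C,[575.8,184.4,74]))
R=T[:3,:3];g=T[:3,3]-R[:,2]*18.7
for d in(120,36,-30):print(d,proj(C,g+R[:,1]*d),end=' ')
cv2.imwrite("pics/w5b.png",cv2.resize(cv2.imread("pics/w5.png"),(784,588),interpolation=cv2.INTER_CUBIC))
E
```

```text
[[ 9.97000e-01 -7.10000e-02  0.00000e+00  5.62949e+02]
 [-7.10000e-02 -9.97000e-01  0.00000e+00  3.13013e+02]
 [ 0.00000e+00 -0.00000e+00 -1.00000e+00  4.10570e+01]
 [ 0.00000e+00  0.00000e+00  0.00000e+00  1.00000e+00]]
[ 0.68213048  0.06128877 -1.13812033] [ 0.05173369 -0.03700008 -0.04672681]
[278.51156753 503.71363086] [239.15146898 503.64502932] [317.87732309 503.78224225]
120 [278.93260129 466.52100461] 36 [278.90784976 354.76046995] -30 [278.881491   235.74278392]
```

View pics/w5b.png

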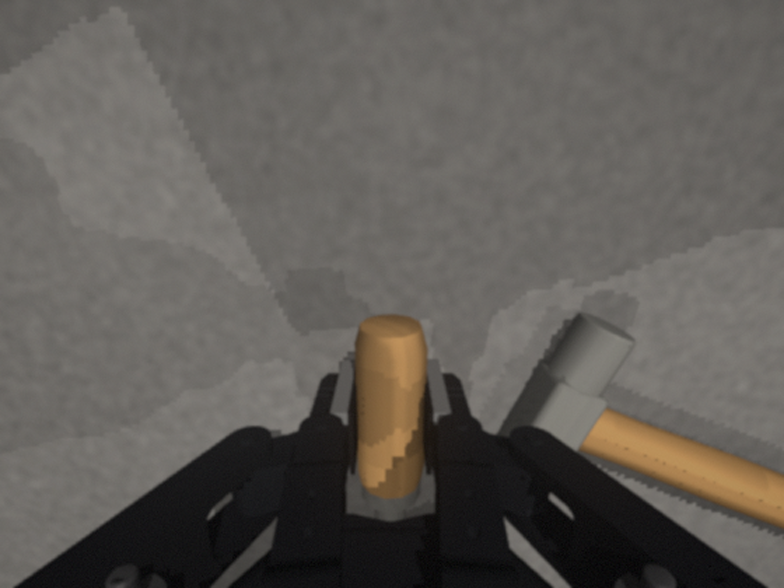

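Call:
play_rows:
  motion:
    - [[0,1.5,0],[0,0,0]]
    - [[0,1.5,0],[0,0,0]]
    - [[0,1,0],[0,0,0]]
    - [[0,1,0],[0,0,0]]
    - [[0,0.5,0],[0,0,0]]
    - [[0,0.5,0],[0,0,0]]
    - [[0,0,0],[0,0,0]]

```text
time_s: 9.83
eef_pos: [562.5, 306.9, 40.9]
ee_rot: [0.0, 0.999, -0.035, 0.0]
force: [-0.0, -0.3, -1.4]
grip_width: 0.256
```

Call:
play_rows:
  motion:
    - [[0,0.5,0],[0,0,0]]
    - [[0,0.5,0],[0,0,0]]
    - [[0,0.5,0],[0,0,0]]
    - [[0,0,0],[0,0,0]]

```text
time_s: 10.17
eef_pos: [562.4, 305.4, 40.9]
ee_rot: [0.0, 0.999, -0.035, -0.0]
force: [-0.4, 0.1, -1.2]
grip_width: 0.254
```

Call:
play_rows:
  motion:
    - [[0,0.5,0],[0,0,0]]
    - [[0,0.5,0],[0,0,0]]
    - [[0,0,0],[0,0,0]]

```text
time_s: 10.42
eef_pos: [562.3, 304.4, 40.9]
ee_rot: [0.0, 0.999, -0.035, -0.0]
force: [0.9, 0.0, -1.2]
grip_width: 0.256
```

Call:
play_rows:
  motion:
    - [[0,0.5,-0.2],[0,0,0]]
    - [[0,0.5,-0.1],[0,0,0]]
    - [[0,0,0],[0,0,0]]

```text
time_s: 10.67
eef_pos: [562.2, 303.4, 41.2]
ee_rot: [0.0, 0.999, -0.035, 0.0]
force: [-0.3, -0.3, -1.4]
grip_width: 0.255
```

Call:
play_rows:
  motion:
    - [[0,0.5,0],[0,0,0]]
    - [[0,0.5,0],[0,0,0]]
    - [[0,0,0],[0,0,0]]

```text
time_s: 10.92
eef_pos: [562.1, 302.4, 41.2]
ee_rot: [0.0, 0.999, -0.035, -0.0]
force: [0.2, 0.0, -0.8]
grip_width: 0.26
```

Call:
play_rows:
  motion:
    - [[0,0.5,0],[0,0,0]]
    - [[0,0.5,0],[0,0,0]]
    - [[0,0,0],[0,0,0]]

```text
time_s: 11.17
eef_pos: [562.1, 301.4, 41.2]
ee_rot: [0.0, 0.999, -0.035, -0.0]
force: [-0.2, 0.0, -1.3]
grip_width: 0.259
```

Call:
play_rows:
  motion:
    - [[0,0.5,0],[0,0,0]]
    - [[0,0.5,0],[0,0,0]]
    - [[0,0,0],[0,0,0]]

```text
time_s: 11.42
eef_pos: [562.0, 300.4, 41.2]
ee_rot: [0.0, 0.999, -0.035, -0.0]
force: [0.2, -0.3, -1.4]
grip_width: 0.253
```

Call:
play_rows:
  motion:
    - [[0,0.5,0],[0,0,0]]
    - [[0,0.5,0],[0,0,0]]
    - [[0,0,0],[0,0,0]]

```text
time_s: 11.67
eef_pos: [562.0, 299.4, 41.2]
ee_rot: [0.0, 0.999, -0.035, 0.0]
force: [0.0, -0.2, -1.4]
grip_width: 0.254
```

Call:
play_rows:
  motion:
    - [[0,0.5,0],[0,0,0]]
    - [[0,0.5,0],[0,0,0]]
    - [[0,0,0],[0,0,0]]

```text
time_s: 11.92
eef_pos: [561.9, 298.4, 41.2]
ee_rot: [0.0, 0.999, -0.035, 0.0]
force: [-0.5, 1.1, -0.9]
grip_width: 0.256
```

```bash
python3 - <<'E'
from h import *
T=cur();print(np.round(T[:3,3],2));s=ctrl.sense();print(s["force"],s["wrist_torque"])
C=cam("scene");a=snap("scene","s6.png")
R=T[:3,:3];g=T[:3,3]-R[:,2]*18.7
for d in(120,36):print(proj(C,g+R[:,1]*d))
print(proj(C,[553.7,186,60]))
im=cv2.imread("pics/s6.png")
cv2.imwrite("pics/s6b.png",cv2.resize(im[140:240,330:470],None,fx=5.5,fy=5.5,interpolation=cv2.INTER_CUBIC))
E
```

```text
[561.87 298.41  41.2 ]
[-0.48349084  1.14677742 -0.87281907] [ 0.09159098 -0.0435922  -0.0183106 ]
[377.1335323  184.45379778]
[413.6266077  178.89834798]
[380.31576163 183.87334968]
```

View pics/s6b.png

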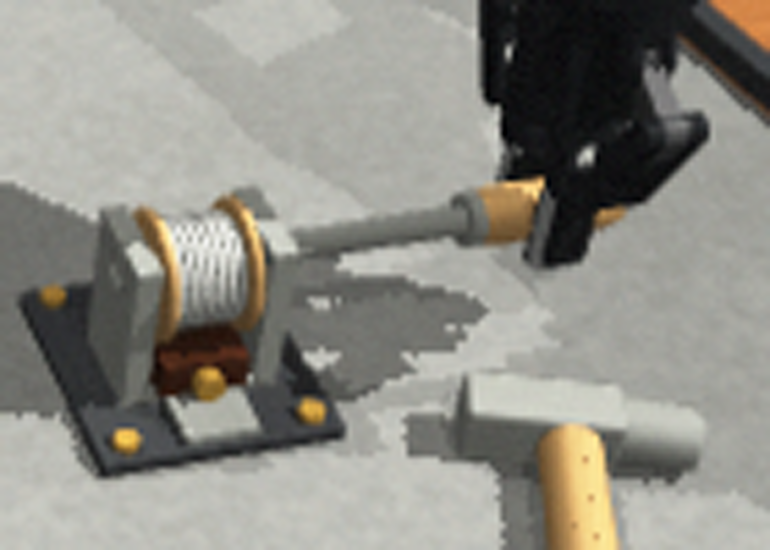

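The rod vanishes behind the near ear at crop (295,240) and its visible length fits a nose about 7 mm into the hole. I continue gently.

Call:
play_rows:
  motion:
    - [[0,0.5,0],[0,0,0]]
    - [[0,0.5,0],[0,0,0]]
    - [[0,0,0],[0,0,0]]

```text
time_s: 12.22
eef_pos: [561.8, 297.4, 41.2]
ee_rot: [0.0, 0.999, -0.035, -0.0]
force: [0.7, 0.6, -1.4]
grip_width: 0.253
```

Call:
play_rows:
  motion:
    - [[0,0.5,0],[0,0,0]]
    - [[0,0.5,0],[0,0,0]]
    - [[0,0,0],[0,0,0]]

```text
time_s: 12.47
eef_pos: [561.7, 296.4, 41.2]
ee_rot: [0.0, 0.999, -0.035, -0.0]
force: [0.6, -0.1, -1.7]
grip_width: 0.255
```

Call:
play_rows:
  motion:
    - [[0,0.5,0],[0,0,0]]
    - [[0,0.5,0],[0,0,0]]
    - [[0,0,0],[0,0,0]]

```text
time_s: 12.72
eef_pos: [561.7, 295.4, 41.2]
ee_rot: [-0.0, 0.999, -0.035, 0.0]
force: [0.3, -0.1, -1.6]
grip_width: 0.259
```

```bash
python3 -c "
from h import *
s=ctrl.sense();print(s['force'],s['wrist_torque'],s['eef_pos'])"
```

```text
[ 0.33889704 -0.05941906 -1.62694287] [0.04505047 0.05318624 0.01387725] [561.6899113  295.40447796  41.21564382]
```

Call:
play_rows:
  motion:
    - [[0,0.7,0],[0,0,0]]
    - [[0,0.7,0],[0,0,0]]
    - [[0,0.7,0],[0,0,0]]
    - [[0,0,0],[0,0,0]]

```text
time_s: 13.05
eef_pos: [561.5, 293.3, 41.2]
ee_rot: [0.0, 0.999, -0.035, 0.0]
force: [-0.3, -0.1, -0.7]
grip_width: 0.253
```

Call:
play_rows:
  motion:
    - [[0,0.7,0],[0,0,0]]
    - [[0,0.7,0],[0,0,0]]
    - [[0,0.7,0],[0,0,0]]
    - [[0,0,0],[0,0,0]]

```text
time_s: 13.38
eef_pos: [561.4, 291.2, 41.2]
ee_rot: [-0.0, 0.999, -0.035, 0.0]
force: [-0.2, 1.1, -1.3]
grip_width: 0.255
```

Call:
play_rows:
  motion:
    - [[0,0.7,0],[0,0,0]]
    - [[0,0.7,0],[0,0,0]]
    - [[0,0.7,0],[0,0,0]]
    - [[0,0,0],[0,0,0]]

```text
time_s: 13.72
eef_pos: [561.2, 289.1, 41.2]
ee_rot: [0.0, 0.999, -0.035, 0.0]
force: [0.9, 1.5, -0.0]
grip_width: 0.258
```

Call:
play_rows:
  motion:
    - [[0,0.7,0],[0,0,0]]
    - [[0,0.7,0],[0,0,0]]
    - [[0,0.7,0],[0,0,0]]
    - [[0,0,0],[0,0,0]]

```text
time_s: 14.05
eef_pos: [561.1, 287.0, 41.2]
ee_rot: [0.0, 0.999, -0.035, 0.0]
force: [0.4, 1.0, -0.0]
grip_width: 0.254
```

Call:
play_rows:
  motion:
    - [[0,0.8,0],[0,0,0]]
    - [[0,0.8,0],[0,0,0]]
    - [[0,0.8,0],[0,0,0]]
    - [[0,0.8,0],[0,0,0]]
    - [[0,0,0],[0,0,0]]

```text
time_s: 14.47
eef_pos: [560.9, 283.8, 41.2]
ee_rot: [-0.0, 0.999, -0.035, 0.0]
force: [0.7, 1.5, -1.1]
grip_width: 0.254
```

Call:
play_rows:
  motion:
    - [[0,0.8,0],[0,0,0]]
    - [[0,0.8,0],[0,0,0]]
    - [[0,0.8,0],[0,0,0]]
    - [[0,0.8,0],[0,0,0]]
    - [[0,0,0],[0,0,0]]

```text
time_s: 14.88
eef_pos: [560.6, 280.6, 41.2]
ee_rot: [0.0, 0.999, -0.035, 0.0]
force: [1.0, 0.2, -1.1]
grip_width: 0.251
```

```bash
python3 - <<'E'
from h import *
s=ctrl.sense();print(s['force'],s['wrist_torque'],s['eef_pos'])
a=snap("wrist","w7.png");b=snap("scene","s7.png")
x=cv2.imread("pics/s7.png")[140:240,330:470];y=cv2.imread("pics/w7.png")[200:380,200:360]
cv2.imwrite("pics/s7b.png",np.hstack([cv2.resize(x,(490,350),interpolation=2),cv2.resize(y,(310,350),interpolation=2)]))
E
```

```text
[ 1.03799998  0.22934215 -1.11038842] [ 0.03656281 -0.05658107  0.08058528] [560.63236378 280.56385952  41.23609991]
```

View pics/s7b.png

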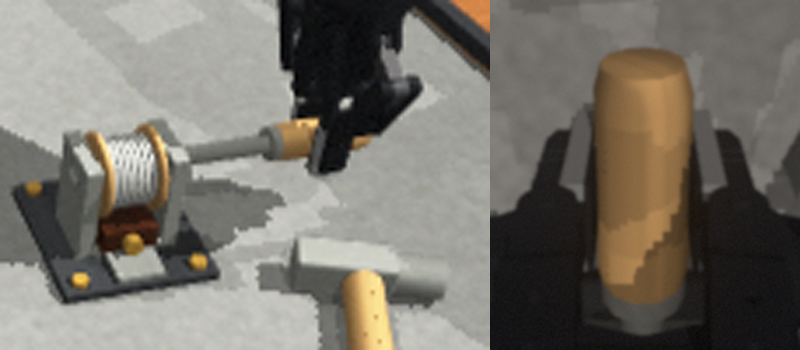

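Still free: forces about 1 N, handle unslipped in the grip (butt at the same spot), rod entering the reel.

Call:
play_rows:
  motion:
    - [[0,1,0],[0,0,0]]
    - [[0,1,0],[0,0,0]]
    - [[0,1,0],[0,0,0]]
    - [[0,1,0],[0,0,0]]
    - [[0,1,0],[0,0,0]]
    - [[0,0,0],[0,0,0]]

```text
time_s: 15.48
eef_pos: [560.3, 275.5, 41.2]
ee_rot: [0.0, 0.999, -0.035, -0.0]
force: [0.7, -1.0, -0.8]
grip_width: 0.256
```

Call:
play_rows:
  motion:
    - [[0,1,0],[0,0,0]]
    - [[0,1,0],[0,0,0]]
    - [[0,1,0],[0,0,0]]
    - [[0,1,0],[0,0,0]]
    - [[0,1,0],[0,0,0]]
    - [[0,0,0],[0,0,0]]

```text
time_s: 15.98
eef_pos: [559.9, 270.6, 41.2]
ee_rot: [0.0, 0.999, -0.035, -0.0]
force: [-0.1, -0.8, 0.2]
grip_width: 0.253
```

Call:
play_rows:
  motion:
    - [[0,1,0],[0,0,0]]
    - [[0,1,0],[0,0,0]]
    - [[0,1,0],[0,0,0]]
    - [[0,1,0],[0,0,0]]
    - [[0,1,0],[0,0,0]]
    - [[0,0,0],[0,0,0]]

```text
time_s: 16.48
eef_pos: [559.6, 265.5, 41.2]
ee_rot: [0.0, 0.999, -0.035, -0.0]
force: [0.9, 0.6, -0.3]
grip_width: 0.258
```

Call:
play_rows:
  motion:
    - [[0,1,0],[0,0,0]]
    - [[0,1,0],[0,0,0]]
    - [[0,1,0],[0,0,0]]
    - [[0,1,0],[0,0,0]]
    - [[0,1,0],[0,0,0]]
    - [[0,0,0],[0,0,0]]

```text
time_s: 16.98
eef_pos: [559.2, 260.6, 41.2]
ee_rot: [0.0, 0.999, -0.035, -0.0]
force: [-0.4, -0.2, 0.1]
grip_width: 0.256
```

```bash
python3 - <<'E'
from h import *
s=ctrl.sense();print(s['force'],s['wrist_torque'],s['eef_pos'])
E
```

```text
[-0.36292726 -0.15726746  0.05808942] [ 0.16742909 -0.09763666 -0.01191362] [559.21268757 260.58182343  41.19144498]
```

Call:
play_rows:
  motion:
    - [[0,0,0],[-0.3,0,0]]
    - [[0,0,0],[-0.3,0,0]]
    - [[0,1,0],[0,0,0]]
    - [[0,1,0],[0,0,0]]
    - [[0,1,0],[0,0,0]]
    - [[0,1,0],[0,0,0]]
    - [[0,1,0],[0,0,0]]
    - [[0,0,0],[0,0,0]]

```text
time_s: 17.65
eef_pos: [558.8, 255.5, 41.2]
ee_rot: [0.005, 0.999, -0.036, -0.0]
force: [-1.0, 0.1, -1.9]
grip_width: 0.255
```

```bash
python3 - <<'E'
from h import *
for i in range(3):
    s=ctrl.sense();print(s['force'],s['wrist_torque'],s['eef_pos']); ctrl.capture("scene")
E
```

```text
[-0.99592877  0.12015305 -1.85058163] [ 0.1953561  -0.09119775 -0.02661509] [558.8169806  255.52203138  41.20053691]
[ 0.33947749 -0.65220059 -0.92903277] [ 0.23220025 -0.10881853  0.05891999] [558.82835397 255.62229567  41.21742748]
[-0.03545262  0.86694284 -1.30233495] [-0.05293804 -0.01235802  0.03807713] [558.8085307  255.72756815  41.21276973]
```

Call:
play_rows:
  motion:
    - [[0,0.6,0],[0,0,0]]
    - [[0,0.6,0],[0,0,0]]
    - [[0,0.6,0],[0,0,0]]
    - [[0,0,0],[0,0,0]]

```text
time_s: 18.13
eef_pos: [558.7, 253.9, 41.2]
ee_rot: [0.005, 0.999, -0.035, -0.0]
force: [-0.1, -0.4, -2.1]
grip_width: 0.253
```

Call:
play_rows:
  motion:
    - [[0,0.5,0],[0,0,0]]
    - [[0,0.5,0],[0,0,0]]
    - [[0,0,0],[0,0,0]]

```text
time_s: 18.38
eef_pos: [558.6, 252.9, 41.3]
ee_rot: [0.005, 0.999, -0.035, -0.0]
force: [0.5, -0.4, -1.4]
grip_width: 0.26
```

Call:
play_rows:
  motion:
    - [[0,0.5,0],[0,0,0]]
    - [[0,0.5,0],[0,0,0]]
    - [[0,0,0],[0,0,0]]

```text
time_s: 18.63
eef_pos: [558.5, 251.9, 41.3]
ee_rot: [0.005, 0.999, -0.035, -0.0]
force: [-0.3, 0.2, -1.7]
grip_width: 0.259
```

Call:
play_rows:
  motion:
    - [[0,0.5,0],[0,0,0]]
    - [[0,0.5,0],[0,0,0]]
    - [[0,0,0],[0,0,0]]

```text
time_s: 18.88
eef_pos: [558.5, 250.9, 41.3]
ee_rot: [0.005, 0.999, -0.035, -0.0]
force: [0.1, 0.1, -1.7]
grip_width: 0.252
```

Call:
play_rows:
  motion:
    - [[0,0.5,0],[0,0,0]]
    - [[0,0.5,0],[0,0,0]]
    - [[0,0,0],[0,0,0]]

```text
time_s: 19.13
eef_pos: [558.4, 249.9, 41.3]
ee_rot: [0.005, 0.999, -0.035, -0.0]
force: [0.7, -0.2, -2.2]
grip_width: 0.256
```

Call:
play_rows:
  motion:
    - [[0,0.5,0],[0,0,0]]
    - [[0,0.5,0],[0,0,0]]
    - [[0,0.5,0],[0,0,0]]
    - [[0,0,0],[0,0,0]]

```text
time_s: 19.47
eef_pos: [558.3, 248.4, 41.3]
ee_rot: [0.005, 0.999, -0.035, -0.0]
force: [-0.8, -0.6, -2.1]
grip_width: 0.256
```

Call:
play_rows:
  motion:
    - [[0,0.5,0],[0,0,0]]
    - [[0,0.5,0],[0,0,0]]
    - [[0,0.5,0],[0,0,0]]
    - [[0,0,0],[0,0,0]]

```text
time_s: 19.8
eef_pos: [558.2, 246.9, 41.3]
ee_rot: [0.005, 0.999, -0.035, -0.0]
force: [-0.1, -0.4, -1.1]
grip_width: 0.254
```

Call:
play_rows:
  motion:
    - [[0,0.5,0],[0,0,0]]
    - [[0,0.5,0],[0,0,0]]
    - [[0,0.5,0],[0,0,0]]
    - [[0,0,0],[0,0,0]]

```text
time_s: 20.13
eef_pos: [558.1, 245.4, 41.3]
ee_rot: [0.005, 0.999, -0.035, -0.0]
force: [1.0, 0.2, -1.7]
grip_width: 0.256
```

Call:
play_rows:
  motion:
    - [[0,0.5,0],[0,0,0]]
    - [[0,0.5,0],[0,0,0]]
    - [[0,0.5,0],[0,0,0]]
    - [[0,0,0],[0,0,0]]

```text
time_s: 20.47
eef_pos: [558.0, 244.0, 41.3]
ee_rot: [0.005, 0.999, -0.035, -0.0]
force: [-0.1, -1.4, -2.5]
grip_width: 0.255
```

Call:
play_rows:
  motion:
    - [[0,0.5,0],[0,0,0]]
    - [[0,0.5,0],[0,0,0]]
    - [[0,0.5,0],[0,0,0]]
    - [[0,0,0],[0,0,0]]

```text
time_s: 20.8
eef_pos: [557.9, 242.4, 41.4]
ee_rot: [0.005, 0.999, -0.035, -0.0]
force: [1.3, 0.1, -1.5]
grip_width: 0.254
```

Call:
play_rows:
  motion:
    - [[0,0.5,0],[0,0,0]]
    - [[0,0.5,0],[0,0,0]]
    - [[0,0.5,0],[0,0,0]]
    - [[0,0,0],[0,0,0]]

```text
time_s: 21.13
eef_pos: [557.8, 240.9, 41.4]
ee_rot: [0.005, 0.999, -0.035, -0.0]
force: [0.3, -0.7, -2.2]
grip_width: 0.255
```

```bash
python3 - <<'E'
from h import *
for i in range(3):
    s=ctrl.sense();print(s['force'],s['wrist_torque'],s['eef_pos']); ctrl.capture("scene")
E
```

```text
[ 0.29737267 -0.65343638 -2.22424616] [ 0.26027195 -0.0533603   0.03949704] [557.79816386 240.92385386  41.40932302]
[ 0.08578359 -0.10878795 -2.3108932 ] [-0.04605685 -0.02865439  0.03767937] [557.78838443 240.9634264   41.39643862]
[ 0.281118   -0.74937336 -2.06553364] [ 0.24659718 -0.10584647 -0.00492257] [557.79840131 241.02465991  41.41679894]
```

Call:
play_rows:
  motion:
    - [[0,0.8,0],[0.1,0,0]]
    - [[0,0.8,0],[0.1,0,0]]
    - [[0,0.8,0],[0.1,0,0]]
    - [[0,0.8,0],[0,0,0]]
    - [[0,0.8,0],[0,0,0]]
    - [[0,0,0],[0,0,0]]

```text
time_s: 21.78
eef_pos: [557.5, 236.9, 41.5]
ee_rot: [0.003, 0.999, -0.035, -0.0]
force: [0.2, -0.2, -2.3]
grip_width: 0.253
```

Call:
play_rows:
  motion:
    - [[0,0.8,0],[0,0,0]]
    - [[0,0.8,0],[0,0,0]]
    - [[0,0.8,0],[0,0,0]]
    - [[0,0.8,0],[0,0,0]]
    - [[0,0.8,0],[0,0,0]]
    - [[0,0,0],[0,0,0]]

```text
time_s: 22.28
eef_pos: [557.2, 232.9, 41.4]
ee_rot: [0.003, 0.999, -0.035, -0.0]
force: [0.1, 0.9, -2.8]
grip_width: 0.255
```

Call:
play_rows:
  motion:
    - [[0,0.8,0],[0,0,0]]
    - [[0,0.8,0],[0,0,0]]
    - [[0,0.8,0],[0,0,0]]
    - [[0,0.8,0],[0,0,0]]
    - [[0,0.8,0],[0,0,0]]
    - [[0,0,0],[0,0,0]]

```text
time_s: 22.78
eef_pos: [556.9, 228.9, 41.4]
ee_rot: [0.003, 0.999, -0.035, -0.0]
force: [0.0, 0.3, -2.3]
grip_width: 0.258
```

Call:
play_rows:
  motion:
    - [[0,0.8,0],[0,0,0]]
    - [[0,0.8,0],[0,0,0]]
    - [[0,0.8,0],[0,0,0]]
    - [[0,0.8,0],[0,0,0]]
    - [[0,0,0],[0,0,0]]

```text
time_s: 23.2
eef_pos: [556.7, 225.7, 41.5]
ee_rot: [0.003, 0.999, -0.035, -0.0]
force: [-0.0, -0.5, -1.2]
grip_width: 0.255
```

Call:
play_rows:
  motion:
    - [[0,0.5,0],[0,0,0]]
    - [[0,0.5,0],[0,0,0]]
    - [[0,0.5,0],[0,0,0]]
    - [[0,0,0],[0,0,0]]

```text
time_s: 23.53
eef_pos: [556.6, 224.3, 41.5]
ee_rot: [0.003, 0.999, -0.035, -0.0]
force: [-0.2, -0.8, -2.0]
grip_width: 0.258
```

Call:
play_rows:
  motion:
    - [[0,0.4,0],[0,0,0]]
    - [[0,0.4,0],[0,0,0]]
    - [[0,0,0],[0,0,0]]

```text
time_s: 23.78
eef_pos: [556.6, 223.5, 41.5]
ee_rot: [0.003, 0.999, -0.035, -0.0]
force: [-0.2, -0.8, -3.2]
grip_width: 0.256
```

Call:
play_rows:
  motion:
    - [[0,0.4,0],[0,0,0]]
    - [[0,0.4,0],[0,0,0]]
    - [[0,0,0],[0,0,0]]

```text
time_s: 24.03
eef_pos: [556.5, 222.7, 41.5]
ee_rot: [0.003, 0.999, -0.035, -0.0]
force: [-0.6, -0.8, -1.8]
grip_width: 0.256
```

Call:
play_rows:
  motion:
    - [[0,0.4,0],[0,0,0]]
    - [[0,0,0],[0,0,0]]

```text
time_s: 24.2
eef_pos: [556.5, 222.3, 41.5]
ee_rot: [0.003, 0.999, -0.035, -0.0]
force: [0.0, 0.2, -2.5]
grip_width: 0.255
```

Call:
play_rows:
  motion:
    - [[0,0.3,0],[0,0,0]]
    - [[0,0,0],[0,0,0]]

```text
time_s: 24.37
eef_pos: [556.4, 222.0, 41.5]
ee_rot: [0.003, 0.999, -0.035, -0.0]
force: [0.8, 0.2, -1.9]
grip_width: 0.253
```

Call:
play_rows:
  motion:
    - [[0,0.3,0],[0,0,0]]
    - [[0,0,0],[0,0,0]]

```text
time_s: 24.53
eef_pos: [556.4, 221.7, 41.5]
ee_rot: [0.003, 0.999, -0.035, -0.0]
force: [-0.7, 0.5, -1.5]
grip_width: 0.256
```

Call:
play_rows:
  motion:
    - [[0,0.3,0],[0,0,0]]
    - [[0,0,0],[0,0,0]]

```text
time_s: 24.7
eef_pos: [556.4, 221.4, 41.5]
ee_rot: [0.003, 0.999, -0.035, -0.0]
force: [0.6, -0.3, -1.9]
grip_width: 0.252
```

Call:
play_rows:
  motion:
    - [[0,0.3,0],[0,0,0]]
    - [[0,0,0],[0,0,0]]

```text
time_s: 24.87
eef_pos: [556.4, 221.1, 41.5]
ee_rot: [0.003, 0.999, -0.035, -0.0]
force: [-0.2, 0.8, -2.7]
grip_width: 0.255
```

Call:
play_rows:
  motion:
    - [[0,0.3,0],[0,0,0]]
    - [[0,0,0],[0,0,0]]

```text
time_s: 25.03
eef_pos: [556.4, 220.9, 41.5]
ee_rot: [0.003, 0.999, -0.035, -0.0]
force: [-0.4, -0.3, -1.3]
grip_width: 0.255
```

Call:
play_rows:
  motion:
    - [[0,0.3,0],[0,0,0]]
    - [[0,0,0],[0,0,0]]

```text
time_s: 25.2
eef_pos: [556.3, 220.5, 41.5]
ee_rot: [0.003, 0.999, -0.035, -0.0]
force: [-0.3, -1.0, -2.1]
grip_width: 0.26
```

Call:
play_rows:
  motion:
    - [[0,0.3,0],[0,0,0]]
    - [[0,0,0],[0,0,0]]

```text
time_s: 25.37
eef_pos: [556.3, 220.3, 41.5]
ee_rot: [0.003, 0.999, -0.035, -0.0]
force: [-0.1, 0.3, -2.2]
grip_width: 0.257
```

Call:
play_rows:
  motion:
    - [[0,0.3,0],[0,0,0]]
    - [[0,0,0],[0,0,0]]

```text
time_s: 25.53
eef_pos: [556.3, 220.0, 41.5]
ee_rot: [0.003, 0.999, -0.035, -0.0]
force: [0.3, 0.4, -1.7]
grip_width: 0.255
```

Call:
play_rows:
  motion:
    - [[0,0.3,0],[0,0,0]]
    - [[0,0,0],[0,0,0]]

```text
time_s: 25.7
eef_pos: [556.3, 219.6, 41.5]
ee_rot: [0.003, 0.999, -0.035, -0.0]
force: [-0.6, 0.0, -1.9]
grip_width: 0.256
```

```bash
python3 - <<'E'
from h import *
s=ctrl.sense();print(s['force'],s['wrist_torque'],s['eef_pos'])
a=snap("wrist","w8.png");b=snap("scene","s8.png")
x=cv2.imread("pics/s8.png")[150:230,330:450];y=cv2.imread("pics/w8.png")[200:380,200:360]
cv2.imwrite("pics/s8b.png",np.hstack([cv2.resize(x,(525,350),interpolation=2),cv2.resize(y,(275,350),interpolation=2)]))
E
```

```text
[-0.58716218  0.02546104 -1.91490489] [ 0.15541728  0.02330331 -0.02157679] [556.25367181 219.63323512  41.49788793]
```

View pics/s8b.png

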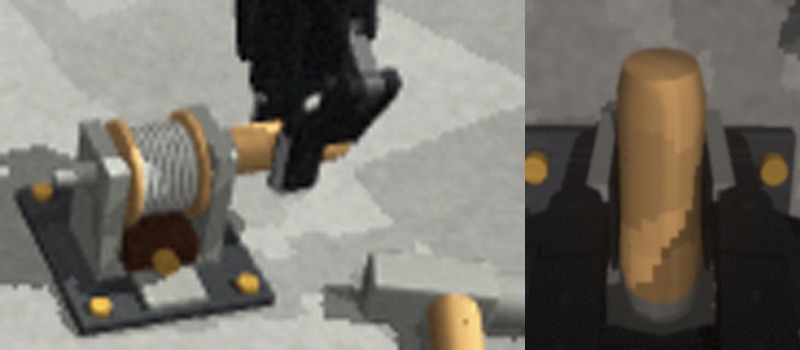

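The nose now sticks out of the far ear at crop (65,178), the reel has risen off its saddle, and the collar is right at the near ear. I keep closing in until there is contact.

Call:
play_rows:
  motion:
    - [[0,0.3,0],[0,0,0]]
    - [[0,0,0],[0,0,0]]

```text
time_s: 25.97
eef_pos: [556.3, 219.3, 41.5]
ee_rot: [0.003, 0.999, -0.035, -0.0]
force: [-0.1, -0.8, -1.3]
grip_width: 0.254
```

Call:
play_rows:
  motion:
    - [[0,0.3,0],[0,0,0]]
    - [[0,0,0],[0,0,0]]

```text
time_s: 26.13
eef_pos: [556.3, 219.2, 41.6]
ee_rot: [0.002, 0.999, -0.035, -0.0]
force: [-0.4, 2.1, -2.5]
grip_width: 0.256
```

Call:
play_rows:
  motion:
    - [[0,0.3,0],[0,0,0]]
    - [[0,0,0],[0,0,0]]

```text
time_s: 26.3
eef_pos: [556.3, 219.2, 41.6]
ee_rot: [0.002, 0.999, -0.035, 0.0]
force: [0.8, 4.4, -2.5]
grip_width: 0.252
```

Call:
play_rows:
  motion:
    - [[0,0.3,0],[0,0,0]]
    - [[0,0,0],[0,0,0]]

```text
time_s: 26.47
eef_pos: [556.3, 219.2, 41.6]
ee_rot: [0.002, 0.999, -0.035, 0.0]
force: [0.7, 5.8, -2.9]
grip_width: 0.259
```

Call:
play_rows:
  motion:
    - [[0,0.2,0],[0.15,0,0]]
    - [[0,0,0],[0.15,0,0]]
    - [[0,0,0],[0,0,0]]
    - [[0,0,0],[0,0,0]]

```text
time_s: 26.8
eef_pos: [556.3, 219.3, 41.7]
ee_rot: [-0.001, 0.999, -0.035, 0.0]
force: [1.0, 7.9, -3.6]
grip_width: 0.256
```

Call:
play_rows:
  motion:
    - [[0,0,0.3],[0,0,0]]
    - [[0,0,0.3],[0,0,0]]
    - [[0,0,0],[0,0,0]]

```text
time_s: 27.05
eef_pos: [556.4, 219.3, 41.4]
ee_rot: [-0.001, 0.999, -0.035, 0.001]
force: [-0.1, 6.6, -0.0]
grip_width: 0.252
```

Call:
play_rows:
  motion:
    - [[0,0,0],[0,0,0]]
    - [[0,0,0],[0,0,0]]
    - [[0,0,0],[0,0,0]]
    - [[0,0,0],[0,0,0]]
    - [[0,0,0],[0,0,0]]
    - [[0,0,0],[0,0,0]]
  fingers: 48

```text
time_s: 27.55
eef_pos: [556.2, 218.1, 40.9]
ee_rot: [0.0, 0.999, -0.035, 0.0]
force: [-0.7, 0.1, -0.3]
grip_width: 0.561
```

Call:
play_rows:
  motion:
    - [[0,0,-3],[0,0,0]]
    - [[0,0,-8],[0,0,0]]
    - [[0,0,-12],[0,0,0]]
    - [[0,0,-15],[0,0,0]]
    - [[0,0,-20],[0,0,0]]
    - [[0,0,-20],[0,0,0]]
    - [[0,0,-20],[0,0,0]]
    - [[0,-12,0],[0,0,0]]
    - [[0,-12,0],[0,0,0]]
    - [[0,0,0],[0,0,0]]
    - [[0,0,0],[0,0,0]]

```text
time_s: 28.47
eef_pos: [557.2, 242.9, 137.9]
ee_rot: [0.0, 0.999, -0.035, -0.001]
force: [-0.4, -0.1, -1.1]
grip_width: 0.563
```

```bash
python3 - <<'E'
from h import *
s=ctrl.sense();print(s['force'],s['eef_pos'],s['grip_width'])
b=snap("scene","s9.png");a=snap("wrist","w9.png")
x=cv2.imread("pics/s9.png")[150:230,330:450];y=cv2.imread("pics/w9.png")[100:300,180:380]
cv2.imwrite("pics/s9b.png",np.hstack([cv2.resize(x,(450,300),interpolation=2),cv2.resize(y,(350,350),interpolation=2)[:300]]))
E
```

```text
[-0.42887485 -0.12881041 -1.06513067] [557.24929497 242.91511278 137.93240877] 0.5625245365801627
```

View pics/s9b.png

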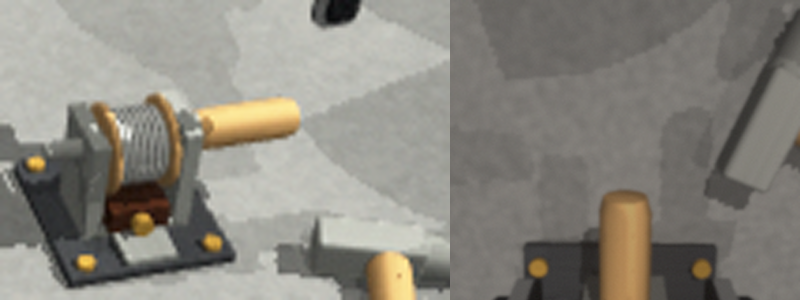

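```bash
python3 - <<'E'
from h import *
C=cam("wrist")
im=cv2.cvtColor(cv2.imread("pics/w9.png"),cv2.COLOR_BGR2HSV)
m=((im[...,0]>8)&(im[...,0]<22)&(im[...,1]>90)).astype(np.uint8);m[:, :250]=0;m[:,310:]=0
v=np.where(m[:,276:284].sum(1)>5)[0];print(v[:3],v[-1])
w8=cv2.cvtColor(cv2.imread("pics/w8.png"),cv2.COLOR_BGR2HSV)
m8=((w8[...,0]>8)&(w8[...,0]<22)&(w8[...,1]>90));v8=np.where(m8[:,276:284].sum(1)>5)[0];print(v8[:3])
d=pix2plane(C,(280,v[0]),60)
c8=ctrl.get_calibration("wrist")
# w8 pose: level, ee at (556.25,219.63,41.5)
K=C[0];T=np.array(c8["tool_from_camera"]);P=pose([556.25,219.63,41.5],-4.1);P[:3,:3]=P[:3,:3]@Rn.from_rotvec([np.radians(-.3),0,0]).as_matrix()
Rc=P[:3,:3]@T[:3,:3];pc=P[:3,:3]@T[:3,3]+P[:3,3]
print("now",d,"before(0.4mm short of contact)",pix2plane((K,Rc.T,-Rc.T@pc),(279,v8[0]),60))
s=ctrl.sense();print(s["time_s"])
E
```

```text
[209 210 211] 353
[226 227 228]
now [558.92504468 253.06078174  60.        ] before(0.4mm short of contact) [558.78577954 254.24873102  60.        ]
28.5667
```

```bash
python3 -c "
from rig import ctrl
print(ctrl.finish_job())"
```

```text
the job is handed in; nothing more can be done
None
```

The axle is through the near ear, the reel and the far ear, with its collar against the near ear. I let go and handed the job in at about 28.6 s.

- **Insertion:** The nose went straight into the near hole. I tilted the nose up 0.6° before the far ear and levelled it again at the end. Readings stayed around 1–3 N until the collar met the ear. I then seated it at about 8 N, well under the 20 N limit.
- **Collar home:** The arm stopped moving forward while the force rose steadily. That was 2.7 mm farther in than my camera estimate of the ear face.
- **After letting go:** The last picture shows the nose out past the far ear, the reel hanging above its saddle, and the gripper clear. The hammer still lies beside the holder. The block and jar were not in that view, and no move went near them.
- **Disagreement:** The final wrist view puts the shoulder about 1 mm short of my estimated ear face, while the contact test says it is home. That is within the 2 mm camera calibration. I trusted the contact test and did not push on the handle again to confirm it.

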